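# Check the brass bar blank in the length gauge

### The arm

A 6-joint arm with a two-finger parallel gripper is mounted at the origin on the work surface. World frame = base frame: x ahead of the robot, y to its left, z up, the work surface at z = 0. Lengths are in mm, angles in rad, forces in N, time in s.
With the tool pointing down it reaches from about 350 to 775 mm from the base axis. Payload 7.3 kg.
Tool frame: the origin (TCP) lies midway between the tips of the shut fingers; the grasp point (between the pads) lies 19 mm behind it; z points along the fingers, y is the line along which they close (so a half turn about z gives the same grasp; the last joint's range is limited). The gripper opens to 92 mm and grips with 3 to 60 N. Pads are 19 mm wide; open, the fingers measure 130 mm over their backs; the gripper's body (75 mm by 190 mm) begins 47 mm behind the grasp point.
Start: joints at [-1.489, 0.342, 1.524, -0, 1.275, -0.146], TCP at [118.585, -511.451, 226.741] pointing down, gripper open.
Joint ranges: [-2.53, 2.53], [-0.77, 2.02], [0.04, 2.7], [-1, 4.14], [0.28, 2.66], [-3.11, 3.11]. Speed limits (rad/s): [2.57, 2.57, 3.14, 3.14, 3.14, 3.14].

### API

Orientations are given as [roll, pitch, yaw] about the fixed x, y, z axes, in that order (R = Rz(yaw) Ry(pitch) Rx(roll)).
In Python, from plant import bot gives the robot as it stands.
- The arm moves only by the tool servo_tool, never from a script. Its argument "deltas" is a list of rows, each a list of 2 entries, a list of its own where there are three numbers: the shift along the tool's x, y, z in m, then the turn, a rotation vector about the tool's x, y, z in degrees. A call has 1 to 20 rows; each row shifts and turns the commanded pose from where the row before left it, along the tool's axes as they then stand; what a row does not reach is not made up. A row lasts 1/8 s, in which the tool goes at most 62.5 mm and 10.7 degrees, less where a joint would pass 70% of its speed; a pose out of reach is approached as far as the arm can. A call with a gripper value outside its range is refused whole. "fingers" is the opening, from 0 (shut) to 1 (fully open), set as the call begins (left out, the last holds). The fingers move at their own pace and stop on an object; the grip force is fixed at half the most. Time passes only in rows, so rows that do not move let the fingers close. It gives the time, the measured TCP pose, the force, the opening and the grip force at its end, in the units of the state.
- bot.get_obs(): the state, without advancing time (a new reading comes with each control period).
- bot.capture(name): name is "scene" or "top" or "wrist"; returns the picture (420x560x3 uint8, red, green, blue); there is no depth.
- bot.camera_model(name): a dict with "mtx" (3x3 intrinsics, pixels), "xyz" and "rotation" of the camera in the world. Camera axes: x right, y down, z forward; pixel columns grow to the right and rows downward; lengths in mm; the calibration is good to about 2 mm. A picture is of the moment at which its call begins: read the wrist's pose just before it. camera_model takes no time and is no camera call; for the wrist camera it gives the pose at the moment of the call.
- bot.close_job(): hands the job in; it is judged then, once.
The state is a dict: "time": time; "joint_positions": joint angles; "dq": joint speeds; "tau": joint torques, N m; "tool_pos": TCP position; "tcp_rot": TCP orientation; "contact_force": force on the tool from outside, world axes, zero at the start; "moment": the same for the moment, N m; "grip_width": finger opening in mm; "finger_force": force on a finger pad.
Only numpy, scipy, OpenCV 4.12 (cv2) and the standard library are available. Lean on these libraries where they do the work, as an engineer would, in place of code of your own. Each camera call takes 0.05 s, during which the arm holds its last target. There are 200 camera calls.

### The job

Take the brass bar out of its compartment in the blue tray, lay it flat on its side on the grey felt pad and let go. Then pick it up again, lay it along the middle of the gauge's bed between the jaw and the sprung plunger, and slide the jaw up until the bar is held flush and the needle rests in the green band, never driving the plunger to its stop. Leave the bar held in the gauge like that, and do not disturb the other two bars, the stamp or the cup.

Things in the scene. Friction and masses are not known exactly. Their poses are not given: they have to be found in the camera images.
- bar_brass: square brass bar blank, 14 x 14 x 60 mm, about 90 g, with two dark bands; it stands upright in a tray compartment at the start. Origin at the centre of one square end (the lower one at the start), z along its 60 mm length, x and y square to its side faces
- bar_mid (a point): the middle of the brass bar, 30 mm from either end, on its long axis
- bar_steel: bright steel bar of the same size, standing in another compartment; leave alone. Origin at its lower end
- bar_black: black bar of the same size, standing in another compartment; leave alone. Origin at its lower end
- tray: fixed blue tray, 183 (x) x 93 (y) x 32 mm high, floor 3 mm thick, 4 x 2 compartments 42 mm square inside, pitch 45 mm, dark red floors, some with fixed gold hoops below the rim. No two bars stand in side-by-side compartments. Origin: centre of its underside. Bars stand on its floor and rise 31 mm above its rim
- pad: fixed grey felt pad, 130 mm (x) x 110 mm (y) x 4 mm thick. Origin at the centre of its underside. The middle of the bar must lie over it; the bar's ends may overhang
- gauge: fixed length gauge, bed 250 (x) x 60 (y) mm, 14 mm high. Origin: centre of the bed's underside; x runs from the jaw (near the robot) to the plunger (far); the bar lies along x at y = 0. A 46 x 50 mm housing at x = 105 mm, 53 mm high, bears a dial: needle starts at +y, turns clockwise 0.3 rad per mm of plunger travel over grey (0-2 mm), green (2-5), red (5-8)
- jaw (a joint): travel of the sliding jaw along the gauge's +x, in m, 0 to 0.065; larger is more closed. The gap between jaw and unpressed plunger is 100 mm less this travel. Stiff slide: about 6 N to move it, stays where left
- jaw_face (a point): centre of the jaw's flat clamping face (36 mm wide, 22 mm high), 9 mm above the bed; it looks along the gauge's +x. Its x axis is the gauge's x
- jaw_post (a point): top centre of the jaw's blue post, 14 x 14 mm, rising 26 mm above the jaw block to 62 mm above the table; the jaw block below is 24 mm (x) x 36 mm (y) with its top 36 mm above the table; the post stands at its centre, 12 mm behind the jaw face
- plunger (a joint): travel of the sprung plunger along the gauge's +x, in m, 0 to 0.008 (its stop); spring 1000 N/m, so 2 to 5 N in the green band (0.002 to 0.005). Moving the jaw against the bar thus takes, along the slide, about 8 to 11 N in the green band
- plunger_face (a point): centre of the plunger's flat face (24 mm wide, 16 mm high), 9 mm above the bed; it looks along the gauge's -x. Its x axis is the gauge's x
- stamp: blue and white hand stamp, 40 x 30 x 50 mm high; leave alone. Origin at the centre of its underside
- cup: white plastic cup, 66 mm across, 75 mm high; leave alone. Origin at the centre of its underside
Things that resemble listed ones, but are neither listed nor needed, are in the scene too. What is shaped like the bar_brass but red is not meant. Several things look just like the pad: the one meant starts farthest to the robot's left.

How it is judged (in metres and radians):
On the way:
1. the brass bar lies flat on the felt pad, its middle over the pad, released and still (x of bar_mid in the frame of pad between -0.065 and 0.065 m and y of bar_mid in the frame of pad between -0.055 and 0.055 m and angle between bar_brass's own z axis and vertical between 1.5 and 1.64 rad and height (world z) of bar_mid between 0.008 and 0.014 m and contact force between the fingers and bar_brass below 0.05 N and linear speed of bar_brass below 0.02 m/s), for 0.2 s.
At the end, for the whole second after the job is handed in: The brass bar lies at rest on the gauge's bed along the gauge's x (within 0.08 rad), its middle within 8 mm of the bed's centre line and 18 to 24 mm above the table, both ends against the jaw and plunger faces (within 3 mm), with the plunger pressed 2 to 5 mm (needle in the green band) (value of joint plunger between 0.002 and 0.005 m and y of bar_mid in the frame of gauge between -0.008 and 0.008 m and z of bar_mid in the frame of gauge between 0.018 and 0.024 m and angle between the z axis of bar_brass and the x axis of gauge, either way round below 0.08 rad and x of bar_mid in the frame of plunger_face between -0.033 and -0.027 m and x of bar_mid in the frame of jaw_face between 0.027 and 0.033 m and linear speed of bar_brass below 0.01 m/s); the robot touches nothing.
It fails at once if the plunger is driven to its stop (beyond 7.5 mm) (value of joint plunger above 0.0075 m).
It fails at once if the steel bar is shifted more than 20 mm (distance of bar_steel from where it was at the start of the episode above 0.02 m).
It fails at once if the black bar is shifted more than 20 mm (distance of bar_black from where it was at the start of the episode above 0.02 m).
It fails at once if the stamp is shifted more than 20 mm (distance of stamp from where it was at the start of the episode above 0.02 m).
It fails at once if the cup is shifted more than 20 mm (distance of cup from where it was at the start of the episode above 0.02 m).
It also fails if it takes over 67 s, if anything falls off the work surface, if the arm or the gripper's body presses on something with over 40 N, if the wrist force passes 120 N, or if a joint passes its speed limit or range.

## Working session

There is one attempt and no reset: what is moved stays moved. The work goes in short steps, Python scripts to look and compute and a tool call to move; the robot and the scene stay as the last step left them, time stands still between calls to the robot, and variables do not carry over. Pictures are saved under pics/ and viewed, at most 10 in all, crops included, and the job is handed in when it is done.

Besides the shell and the picture viewer there is one more tool, called after "Request:" in YAML: its name, and indented under it one key for each argument. servo_tool: Moves the arm, as the interface text tells. Its arguments: {"type":"object","properties":{"deltas":{"type":"array"},"fingers":{"type":"number"}},"required":["deltas"]}

```bash
mkdir -p pics; ls
python3 - <<'E'
from plant import bot
import cv2
for n in("scene","top"):
    im=bot.capture(n); cv2.imwrite(f"pics/{n}0.png",im[:,:,::-1]); m=bot.camera_model(n); print(n,m)
o=bot.get_obs(); print(o)
E
```

```text
pics
scene {'mtx': array([[542.89345922,   0.        , 277.01470399],
       [  0.        , 542.89345922, 208.75705472],
       [  0.        ,   0.        ,   1.        ]]), 'xyz': array([1260.36502314,  556.43549544,  771.53252823]), 'rotation': array([-2.22655834,  0.00733045,  2.18695938])}
top {'mtx': array([[481.18729447,   0.        , 272.30110196],
       [  0.        , 481.18729447, 208.87866565],
       [  0.        ,   0.        ,   1.        ]]), 'xyz': array([ 443.3987115 ,   53.24525434, 1241.6749768 ]), 'rotation': array([-3.08258894,  0.01139497, -1.59407525])}
{'time': 0.1, 'joint_positions': array([-1.48896338e+00,  3.42664498e-01,  1.52492345e+00,  2.69274036e-05,
        1.27538880e+00, -1.46000935e-01]), 'dq': array([ 1.45039678e-03, -3.19889579e-03, -1.81711433e-03, -2.32020797e-05,
       -2.20552162e-04, -1.41584467e-04]), 'tau': array([ 2.19699243e-03, -4.32005024e+01, -2.44693816e+01,  7.21305376e-02,
        5.25851024e-02, -3.74887202e-05]), 'tool_pos': array([ 118.58021615, -511.06386094,  226.10782778]), 'tcp_rot': array([-3.14022703e+00, -2.26838022e-04,  2.27825870e-01]), 'contact_force': array([-0.26728377, -0.16996359, -0.29970798]), 'moment': array([-0.00690945,  0.02094067, -0.01178459]), 'finger_force': 0.0, 'grip_width': 91.58695679217318}
```

View pics/top0.png

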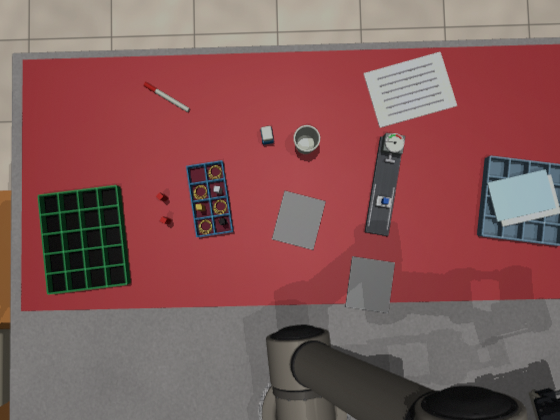

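View pics/scene0.png

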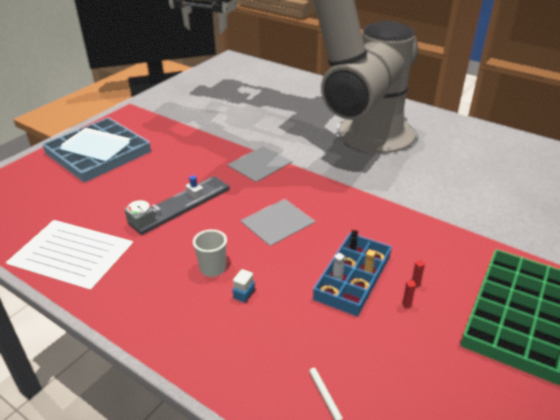

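The top view shows the tray at about (210,200) with brass at (199,208), steel at (217,188) and black at (223,224). The left-hand pad is at (299,220) and the gauge runs from (377,230) to (393,140), with the post at (384,201). In the scene view, brass is at (370,262), the post at (193,182) and the pad at (278,221).

```bash
cat > h.py <<'E'
import numpy as np, cv2
from scipy.spatial.transform import Rotation as Ro
from plant import bot
def cam(n):
    m=bot.camera_model(n); return m['mtx'],np.array(m['xyz']),Ro.from_euler('xyz',m['rotation']).as_matrix()
def ray(c,p):
    K,x,R=c; d=R@np.linalg.inv(K)@np.array([p[0],p[1],1.]); return x,d/np.linalg.norm(d)
def onz(c,p,z):
    x,d=ray(c,p); return x+d*(z-x[2])/d[2]
def tri(l):
    A=np.zeros((3,3));b=np.zeros(3);rs=[ray(c,p) for c,p in l]
    for x,d in rs:
        P=np.eye(3)-np.outer(d,d);A+=P;b+=P@x
    X=np.linalg.solve(A,b); return X,[round(float(np.linalg.norm(np.cross(X-x,d))),1) for x,d in rs]
def proj(c,X):
    K,x,R=c; q=K@R.T@(np.array(X,float)-x); return q[:2]/q[2]
E
python3 - <<'E'
from h import *
np.set_printoptions(precision=1,suppress=True)
T,S=cam('top'),cam('scene')
print('brass',tri([(T,(199,208)),(S,(370,254))]))
print('post',tri([(T,(384,201)),(S,(193,180))]))
for p in[(288,192),(326,201),(317,248),(273,240)]:print('pad',onz(T,p,4))
for p in[(280,202),(314,220),(276,241),(242,221)]:print('padS',onz(S,p,4))
for p in[(187,166),(223,162),(233,234),(198,239)]:print('tray',onz(T,p,32))
a=cv2.imread('pics/top0.png');b=cv2.imread('pics/scene0.png')
def cr(im,x,y,w,h,s):return cv2.resize(im[y:y+h,x:x+w],None,fx=s,fy=s,interpolation=cv2.INTER_CUBIC)
o=np.zeros((600,800,3),np.uint8)
for im,(x,y,w,h,s),(X,Y) in[(a,(180,155,60,90,5),(0,0)),(b,(310,225,85,90,5),(300,0)),(a,(360,130,50,110,5),(0,0))][:2]:
    c=cr(im,x,y,w,h,s);o[Y:Y+c.shape[0],X:X+c.shape[1]]=c
o=o[:450]
cv2.imwrite('pics/c1.png',o)
o=np.zeros((550,800,3),np.uint8)
c=cr(a,360,130,50,110,5);o[:550,:250]=c
c=cr(b,120,170,115,65,4.7);o[:c.shape[0],255:255+c.shape[1]]=c[:,:545]
cv2.imwrite('pics/c2.png',o)
E
```

```text
brass (array([520. , 246.7,  56.6]), [0.5, 0.5])
post (array([ 526.3, -210.1,   55.8]), [0.6, 0.6])
pad [559.5  24.1   4. ]
pad [533.8 -73.1   4. ]
pad [413.7 -46.5   4. ]
pad [436.8  65.7   4. ]
padS [424.1 -34.    4. ]
padS [435.8  67.9   4. ]
padS [543.5  39.3   4. ]
padS [531.3 -63.4   4. ]
tray [629.3 279.2  32. ]
tray [637.2 187.6  32. ]
tray [454.3 165.6  32. ]
tray [443.8 253.9  32. ]
```

View pics/c1.png

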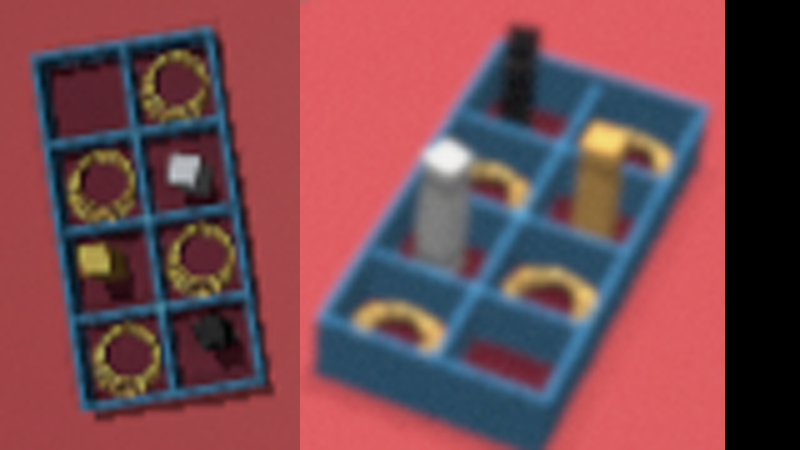

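View pics/c2.png

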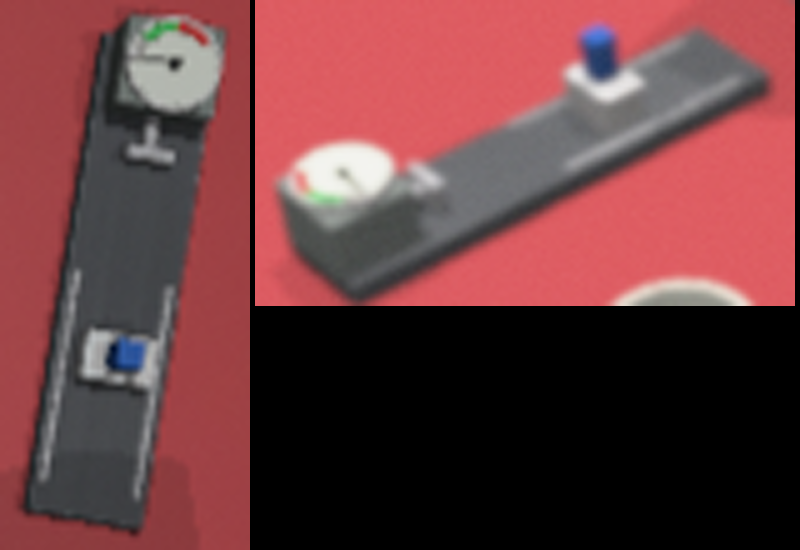

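In crop c1, brass stands alone in the left column, second row from the robot, with its top at about (199,207) in the top view. Steel and black are in diagonal compartments. In c2, the gauge shows the jaw fully open, the needle at +y, and the post at about (385,201).

Next I'll move over the tray and look with the wrist camera.

Request:
servo_tool:
  deltas:
    - [[0.045, -0.031, 0], [0, 0, 0]]
    - [[0.045, -0.031, 0], [0, 0, 0]]
    - [[0.045, -0.031, 0], [0, 0, 0]]
    - [[0.045, -0.031, 0], [0, 0, 0]]
    - [[0.045, -0.031, 0], [0, 0, 0]]
    - [[0.045, -0.031, 0], [0, 0, 0]]
    - [[0.045, -0.031, 0], [0, 0, 0]]
    - [[0.045, -0.031, 0], [0, 0, 0]]
    - [[0.045, -0.031, 0], [0, 0, 0]]
    - [[0.017, -0.0455, 0], [0, 0, 0]]
    - [[0.017, -0.0455, 0], [0, 0, 0]]
    - [[0.017, -0.0455, 0], [0, 0, 0]]
    - [[0.017, -0.0455, 0], [0, 0, 0]]
    - [[0.017, -0.0455, 0], [0, 0, 0]]
    - [[0.017, -0.0455, 0], [0, 0, 0]]
    - [[0.017, -0.0455, 0], [0, 0, 0]]
    - [[0.017, -0.0455, 0], [0, 0, 0]]
    - [[0, 0, 0], [0, 0, 0]]
  fingers: 0.5

```text
time: 2.35
tool_pos: [499.9, 239.8, 225.8]
tcp_rot: [-3.141, 0.001, 0.232]
contact_force: [1.5, -0.3, -0.7]
grip_width: 46.0
finger_force: 0.0
```

Run:
```python
from h import *
np.set_printoptions(precision=2,suppress=True)
o=bot.get_obs();c=cam('wrist');im=bot.capture('wrist');cv2.imwrite('pics/w1.png',im[:,:,::-1])
np.savez('w1.npz',K=c[0],x=c[1],R=c[2])
print(o['time'],o['tool_pos'],o['tcp_rot'],o['joint_positions'],c)
im=bot.capture('top');cv2.imwrite('pics/top1.png',im[:,:,::-1])
print('proj brass',proj(c,(520,246.7,63)))
```

```text
2.35 [499.93 239.84 225.85] [-3.14  0.    0.23] [0.31 0.4  1.44 0.   1.3  1.65] (array([[298.46,   0.  , 281.23],
       [  0.  , 298.46, 206.88],
       [  0.  ,   0.  ,   1.  ]]), array([567.68, 255.2 , 384.54]), array([[ 0.23, -0.94, -0.25],
       [-0.97, -0.22, -0.06],
       [-0.  ,  0.26, -0.97]]))
proj brass [278.88 173.02]
```

View pics/w1.png

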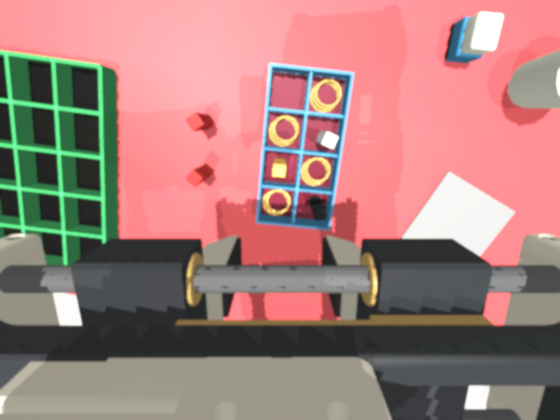

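The wrist view shows the brass top at about (279,171), steel at (328,140) and black at (317,207). The projection of my brass estimate, (279,173), agrees. I'll refine it by triangulation and get the yaw.

Run:
```python
from h import *
np.set_printoptions(precision=2,suppress=True)
z=np.load('w1.npz');W=(z['K'],z['x'],z['R']);T,S=cam('top'),cam('scene')
def seg(f,x,y,w,h):
    a=cv2.imread(f)[y:y+h,x:x+w].astype(int);b,g,r=a[...,0],a[...,1],a[...,2]
    m=((g>r*0.6)&(b<g*0.62)&(r>110)).astype(np.uint8)
    n,l,st,ce=cv2.connectedComponentsWithStats(m); out=[(int(st[i,4]),ce[i]+[x,y],st[i][:4]+[x,y,0,0]) for i in range(1,n) if st[i,4]>8]
    return out
for f,b in(('pics/w1.png',(262,150,36,38)),('pics/top0.png',(190,196,22,24)),('pics/scene0.png',(358,245,26,32))): print(f,seg(f,*b))
# tray corners wrist at z=32
for p in[(271,64),(354,71),(333,229),(257,222)]:print('trayW',onz(W,p,32))
print('steel',onz(W,(328,140),63),'black',onz(W,(317,205),63))
o=np.zeros((480,800,3),np.uint8)
def cr(f,x,y,w,h,s):return cv2.resize(cv2.imread(f)[y:y+h,x:x+w],None,fx=s,fy=s,interpolation=cv2.INTER_NEAREST)
c=cr('pics/w1.png',262,150,40,48,10);o[:480,:400]=c
c=cr('pics/top0.png',189,195,26,30,15);o[:450,405:405+390]=c
cv2.imwrite('pics/c3.png',o)
```

```text
pics/w1.png [(114, array([279.29, 166.44]), array([272, 159,  14,  20]))]
pics/top0.png [(15, array([198.07, 197.27]), array([195, 196,   8,   3])), (35, array([198.43, 206.57]), array([196, 204,   6,   6]))]
pics/scene0.png [(133, array([369.7 , 259.58]), array([365, 250,  12,  21]))]
trayW [629.07 281.13  32.  ]
trayW [642.95 191.54  32.  ]
trayW [462.52 164.22  32.  ]
trayW [449.77 258.44  32.  ]
steel [565.84 204.31  63.  ] black [494.88 197.26  63.  ]
```

View pics/c3.png

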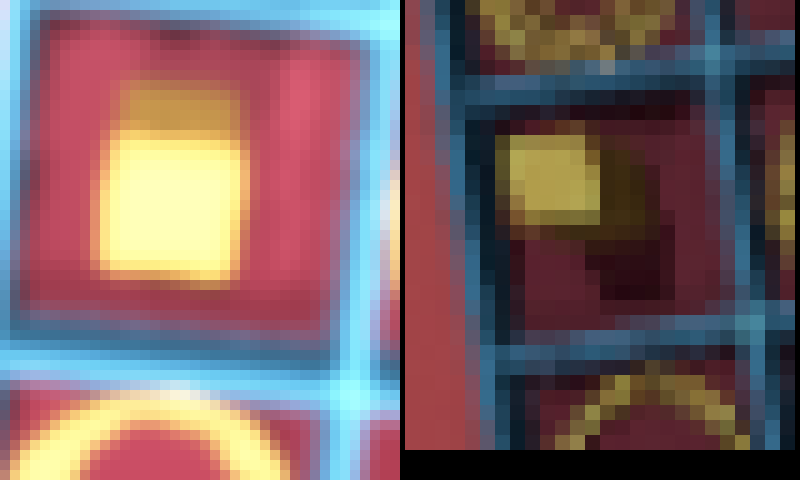

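In c3, the brass top-face centre is at (278.7,170.0) in the wrist view and (198.2,206.5) in the top view. Its sides are parallel to the tray's.

```bash
cat >> h.py <<'E'
def plan(p1,th,yaw,p0=None,R0=None):
    """tool-frame shift (m) and rotvec(deg) to reach pose: TCP p1, tool = Rz(yaw)Rx(pi) then turned th deg about tool y"""
    if p0 is None:
        o=bot.get_obs();p0=o['tool_pos'];R0=Ro.from_euler('xyz',o['tcp_rot'])
    R1=Ro.from_euler('xyz',[np.pi,0,yaw])*Ro.from_rotvec([0,np.radians(th),0])
    return R0.inv().apply(np.array(p1)-p0)/1000,(R0.inv()*R1).as_rotvec(degrees=True),R1
E
python3 - <<'E'
from h import *
np.set_printoptions(precision=4,suppress=True)
z=np.load('w1.npz');W=(z['K'],z['x'],z['R']);T,S=cam('top'),cam('scene')
w,t,s=(278.7,170),(198.2,206.5),(370.3,253)
print('WT',tri([(W,w),(T,t)]),'WTS',tri([(W,w),(T,t),(S,s)]),'z63:',onz(W,w,63),onz(T,t,63),onz(S,s,63))
for th in(40,-40):
    R1=plan((0,0,0),th,.13)[2];print(th,R1.as_matrix()[:,2])
E
```

```text
WT (array([523.3423, 247.381 ,  62.7393]), [0.3, 0.3]) WTS (array([523.1174, 247.8537,  62.2786]), [0.2, 0.8, 1.0]) z63: [523.1519 247.6316  63.    ] [523.546 247.089  63.   ] [523.3893 249.0149  63.    ]
40 [ 0.6374  0.0833 -0.766 ]
-40 [-0.6374 -0.0833 -0.766 ]
```

Run:
```python
from h import *
np.set_printoptions(precision=4,suppress=True)
R1=plan((0,0,0),40,.13)[2];zt=R1.as_matrix()[:,2]
G=np.array([523.2,247.6,50]);P=G-70*zt
d,r,_=plan(P,40,.13);print('turn',r)
o=bot.get_obs();print('shift after turn',R1.inv().apply(P-o['tool_pos'])/1000,'P',P)
```

```text
turn [-1.9387 40.047   5.4521]
shift after turn [-0.0945 -0.0075  0.0806] P [478.5845 241.7671 103.6231]
```

Request:
servo_tool:
  deltas:
    - [[0, 0, 0], [-0.323, 6.675, 0.909]]
    - [[0, 0, 0], [-0.323, 6.675, 0.909]]
    - [[0, 0, 0], [-0.323, 6.675, 0.909]]
    - [[0, 0, 0], [-0.323, 6.675, 0.909]]
    - [[0, 0, 0], [-0.323, 6.675, 0.909]]
    - [[0, 0, 0], [-0.323, 6.675, 0.909]]
    - [[-0.0235, -0.002, 0.02], [0, 0, 0]]
    - [[-0.0235, -0.002, 0.02], [0, 0, 0]]
    - [[-0.0235, -0.002, 0.02], [0, 0, 0]]
    - [[-0.0235, -0.002, 0.02], [0, 0, 0]]
    - [[0, 0, 0], [0, 0, 0]]
    - [[0, 0, 0], [0, 0, 0]]
  fingers: 0.4

```text
time: 3.95
tool_pos: [481.0, 254.4, 143.3]
tcp_rot: [3.112, -0.635, 0.128]
contact_force: [-0.0, 1.3, 0.0]
grip_width: 36.6
finger_force: 0.0
```

Run:
```python
from h import *
np.set_printoptions(precision=4,suppress=True)
R1=plan((0,0,0),40,.13)[2];zt=R1.as_matrix()[:,2]
G=np.array([523.2,247.6,50])
d,r,_=plan(G+10*zt,40,.13);print('shift',d,'turn',r,bot.get_obs()['joint_positions'])
```

```text
shift [-0.0217  0.0088  0.1097] turn [ 1.7867  3.5917 -0.0283] [ 0.4832  0.2901  2.0985 -0.9961  0.283   2.8401]
```

Joint 5 hit its lower limit at this tilt, so I'll use a shallower 20° tilt for the grasp and lean further when placing.

Run:
```python
from h import *
np.set_printoptions(precision=4,suppress=True)
R1=plan((0,0,0),20,.13)[2];zt=R1.as_matrix()[:,2]
G=np.array([523.2,247.6,49])
o=bot.get_obs();d,r,_=plan(G,20,.13);P=G-60*zt
print('turn',r,'shift',R1.inv().apply(P-o['tool_pos'])/1000,P)
```

```text
turn [  1.7604 -16.4067  -0.3392] shift [0.0063 0.0122 0.0426] [502.852  244.9398 105.3816]
```

Request:
servo_tool:
  deltas:
    - [[0, 0, 0], [0.587, -5.469, -0.113]]
    - [[0, 0, 0], [0.587, -5.469, -0.113]]
    - [[0, 0, 0], [0.587, -5.469, -0.113]]
    - [[0.003, 0.006, 0.021], [0, 0, 0]]
    - [[0.003, 0.006, 0.021], [0, 0, 0]]
    - [[0, 0, 0], [0, 0, 0]]
    - [[0, 0, 0], [0, 0, 0]]

```text
time: 4.82
tool_pos: [506.2, 239.7, 107.7]
tcp_rot: [3.122, -0.411, 0.123]
contact_force: [-0.1, 0.0, 0.3]
grip_width: 36.6
finger_force: 0.0
```

Run:
```python
from h import *
np.set_printoptions(precision=4,suppress=True)
R1=plan((0,0,0),20,.13)[2];zt=R1.as_matrix()[:,2]
G=np.array([523.2,247.6,49])
o=bot.get_obs();d,r,_=plan(G+10*zt,20,.13)
print('turn',r,'shift',d,o['joint_positions'])
```

```text
turn [ 1.3029 -3.5668 -0.4204] shift [-0.0078 -0.0072  0.0708] [ 0.3731  0.3866  1.9334 -0.2809  0.4416  2.0567]
```

Request:
servo_tool:
  deltas:
    - [[0, 0, 0], [1.3, -3.57, -0.42]]
    - [[-0.0034, -0.0056, 0.011], [0, 0, 0]]
    - [[0, 0, 0], [0, 0, 0]]
    - [[0, 0, 0], [0, 0, 0]]

```text
time: 5.32
tool_pos: [505.3, 245.5, 95.0]
tcp_rot: [3.141, -0.348, 0.131]
contact_force: [0.3, 0.8, 1.4]
grip_width: 37.2
finger_force: 0.0
```

Run:
```python
from h import *
np.set_printoptions(precision=4,suppress=True)
R1=plan((0,0,0),20,.13)[2];zt=R1.as_matrix()[:,2]
G=np.array([523.2,247.6,49])
o=bot.get_obs();d,r,_=plan(G+10*zt,20,.13)
print('turn',r,'shift',d,o['joint_positions'],o['dq'])
```

```text
turn [0.024  0.077  0.0421] shift [0.0012 0.0002 0.0594] [ 0.3604  0.4192  1.8952 -0.1658  0.4938  1.9335] [-0.0058 -0.0042 -0.0076  0.0067  0.0031 -0.0077]
```

Request:
servo_tool:
  deltas:
    - [[0.0003, 0, 0.015], [0, 0, 0]]
    - [[0.0003, 0, 0.015], [0, 0, 0]]
    - [[0.0003, 0, 0.015], [0, 0, 0]]
    - [[0.0003, 0, 0.0145], [0, 0, 0]]
    - [[0, 0, 0], [0, 0, 0]]
    - [[0, 0, 0], [0, 0, 0]]

```text
time: 6.08
tool_pos: [527.2, 248.1, 39.8]
tcp_rot: [3.141, -0.348, 0.13]
contact_force: [0.6, -0.1, -0.6]
grip_width: 36.8
finger_force: 0.0
```

Request:
servo_tool:
  deltas:
    - [[0, 0, 0], [0, 0, 0]]
    - [[0, 0, 0], [0, 0, 0]]
    - [[0, 0, 0], [0, 0, 0]]
    - [[0, 0, 0], [0, 0, 0]]
    - [[0, 0, 0], [0, 0, 0]]
  fingers: 0

```text
time: 6.7
tool_pos: [527.4, 248.2, 40.2]
tcp_rot: [-3.142, -0.349, 0.13]
contact_force: [-1.2, -0.5, 3.8]
grip_width: 13.6
finger_force: 30.0
```

Request:
servo_tool:
  deltas:
    - [[0.0103, 0, -0.0282], [0, 0, 0]]
    - [[0.0103, 0, -0.0282], [0, 0, 0]]
    - [[0.0103, 0, -0.0282], [0, 0, 0]]
    - [[0.0103, 0, -0.0282], [0, 0, 0]]
    - [[-0.0122, 0.0398, -0.0098], [0, 0, 0]]
    - [[-0.0122, 0.0398, -0.0098], [0, 0, 0]]
    - [[-0.0122, 0.0398, -0.0098], [0, 0, 0]]
    - [[-0.0122, 0.0398, -0.0098], [0, 0, 0]]
    - [[-0.0122, 0.0398, -0.0098], [0, 0, 0]]
    - [[-0.0122, 0.0398, -0.0098], [0, 0, 0]]
    - [[0, 0, 0], [0, 0, 0]]

```text
time: 8.07
tool_pos: [469.9, -2.6, 190.4]
tcp_rot: [3.141, -0.348, 0.125]
contact_force: [1.1, -0.8, -1.5]
grip_width: 13.6
finger_force: 30.0
```

Run:
```python
from h import *
np.set_printoptions(precision=4,suppress=True)
o=bot.get_obs();d,r,R1=plan((487,-1,80),-50,-.14)
print(o['tool_pos'],o['grip_width'],o['finger_force'],o['joint_positions'],'turn',r,'/9',r/9,'then shift',R1.inv().apply(np.array([487,-1,80])-o['tool_pos'])/1000)
```

```text
[469.919   -2.5758 190.4086] 13.578880356098853 29.980031847953796 [-0.2565  0.1071  2.0095  0.1959  0.7095  1.0604] turn [  4.2146 -69.5213  15.6212] /9 [ 0.4683 -7.7246  1.7357] then shift [ 0.0953 -0.0039  0.0582]
```

Request:
servo_tool:
  deltas:
    - [[0, 0, 0], [0.468, -7.725, 1.736]]
    - [[0, 0, 0], [0.468, -7.725, 1.736]]
    - [[0, 0, 0], [0.468, -7.725, 1.736]]
    - [[0, 0, 0], [0.468, -7.725, 1.736]]
    - [[0, 0, 0], [0.468, -7.725, 1.736]]
    - [[0, 0, 0], [0.468, -7.725, 1.736]]
    - [[0, 0, 0], [0.468, -7.725, 1.736]]
    - [[0, 0, 0], [0.468, -7.725, 1.736]]
    - [[0, 0, 0], [0.468, -7.725, 1.736]]
    - [[0.019, -0.0008, 0.0116], [0, 0, 0]]
    - [[0.019, -0.0008, 0.0116], [0, 0, 0]]
    - [[0.019, -0.0008, 0.0116], [0, 0, 0]]
    - [[0.019, -0.0008, 0.0116], [0, 0, 0]]
    - [[0.019, -0.0008, 0.0116], [0, 0, 0]]
    - [[0, 0, 0], [0, 0, 0]]

```text
time: 9.95
tool_pos: [486.6, 1.7, 78.5]
tcp_rot: [-3.141, 0.876, -0.135]
contact_force: [-0.6, -0.7, -0.6]
grip_width: 14.0
finger_force: 30.0
```

Run:
```python
from h import *
np.set_printoptions(precision=4,suppress=True)
o=bot.get_obs();d,r,R1=plan((487,-1,22),-50,-.14)
print(o['tool_pos'],o['grip_width'],o['finger_force'],o['joint_positions'],'turn',r,'shift',d)
im=bot.capture('scene');cv2.imwrite('pics/s2.png',im[:,:,::-1])
p=proj(cam('scene'),(480,0,80)).astype(int);print(p)
c=im[max(p[1]-90,0):p[1]+90,max(p[0]-120,0):p[0]+120,::-1]
cv2.imwrite('pics/s2c.png',cv2.resize(c,None,fx=3,fy=3))
```

```text
[486.5965   1.6679  78.4647] 13.992160828020012 29.981336295604706 [-0.1479  0.9701  1.1142 -0.0103  1.9334  1.5591] turn [0.2023 0.1989 0.1746] shift [0.0439 0.0026 0.0356]
[277 192]
```

View pics/s2c.png

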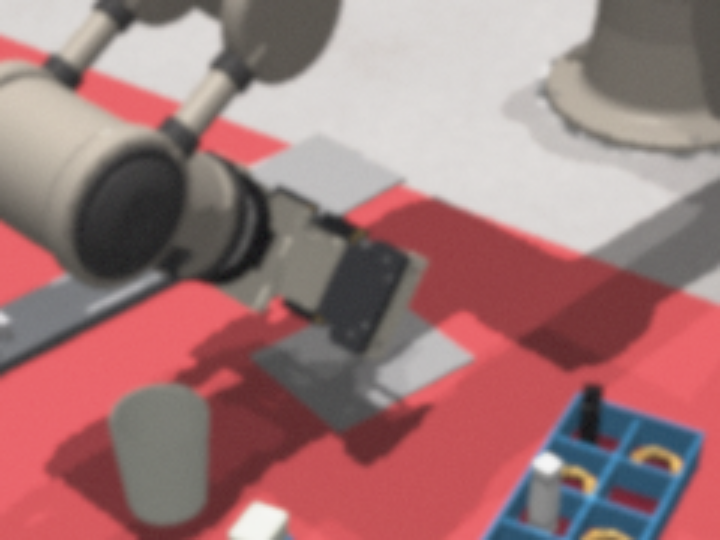

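The gripper hangs over the correct pad, with the bar hidden behind it and the grip width still 14 mm. Lowering now.

Request:
servo_tool:
  deltas:
    - [[0.0072, 0.0004, 0.0058], [0, 0, 0]]
    - [[0.0072, 0.0004, 0.0058], [0, 0, 0]]
    - [[0.0072, 0.0004, 0.0058], [0, 0, 0]]
    - [[0.0072, 0.0004, 0.0058], [0, 0, 0]]
    - [[0.0072, 0.0004, 0.0058], [0, 0, 0]]
    - [[0.0072, 0.0004, 0.0058], [0, 0, 0]]
    - [[0, 0, 0], [0, 0, 0]]
    - [[0, 0, 0], [0, 0, 0]]

```text
time: 11.0
tool_pos: [488.1, -0.9, 24.8]
tcp_rot: [-3.141, 0.873, -0.135]
contact_force: [0.1, 0.6, -0.6]
grip_width: 13.9
finger_force: 30.0
```

Request:
servo_tool:
  deltas:
    - [[0.0012, 0, 0.001], [0, 0, 0]]
    - [[0.0011, 0, 0.0009], [0, 0, 0]]
    - [[0, 0, 0], [0, 0, 0]]

```text
time: 11.38
tool_pos: [488.0, -0.9, 21.7]
tcp_rot: [-3.141, 0.873, -0.135]
contact_force: [-0.2, 0.6, -1.0]
grip_width: 14.0
finger_force: 30.0
```

Request:
servo_tool:
  deltas:
    - [[0, 0, 0], [0, 0, 0]]
    - [[0, 0, 0], [0, 0, 0]]
    - [[0, 0, 0], [0, 0, 0]]
    - [[0, 0, 0], [0, 0, 0]]
    - [[0, 0, 0], [0, 0, 0]]
  fingers: 0.6

```text
time: 12.0
tool_pos: [488.1, -0.9, 21.7]
tcp_rot: [-3.141, 0.873, -0.135]
contact_force: [0.3, 0.9, 0.1]
grip_width: 54.2
finger_force: 0.0
```

Request:
servo_tool:
  deltas:
    - [[-0.023, 0, -0.0193], [0, 0, 0]]
    - [[-0.023, 0, -0.0193], [0, 0, 0]]
    - [[-0.023, 0, -0.0193], [0, 0, 0]]
    - [[-0.023, 0, -0.0193], [0, 0, 0]]
    - [[-0.023, 0, -0.0193], [0, 0, 0]]
    - [[0, 0, 0], [0, 8.34, 0]]
    - [[0, 0, 0], [0, 8.34, 0]]
    - [[0, 0, 0], [0, 8.34, 0]]
    - [[0, 0, 0], [0, 8.34, 0]]
    - [[0, 0, 0], [0, 8.34, 0]]
    - [[0, 0, 0], [0, 8.34, 0]]
    - [[-0.03, 0, -0.01], [0, 0, 0]]
    - [[-0.03, 0, -0.01], [0, 0, 0]]
    - [[0, 0, 0], [0, 0, 0]]

```text
time: 13.75
tool_pos: [427.4, 7.4, 192.8]
tcp_rot: [-3.141, -0.001, -0.135]
contact_force: [0.8, -0.3, 0.7]
grip_width: 55.2
finger_force: 0.0
```

Run:
```python
from h import *
np.set_printoptions(precision=3,suppress=True)
T,S=cam('top'),cam('scene')
o=bot.get_obs();W=cam('wrist');w=bot.capture('wrist')[:,:,::-1];t=bot.capture('top')[:,:,::-1];s=bot.capture('scene')[:,:,::-1]
np.savez('w2.npz',K=W[0],x=W[1],R=W[2])
for n,i in(('w2',w),('t2',t),('s3',s)):cv2.imwrite(f'pics/{n}.png',i)
print(o['tool_pos'],o['tcp_rot'])
for c,n in((W,'w'),(T,'t'),(S,'s')):print(n,proj(c,(478,0,11)))
o=np.zeros((420,800,3),np.uint8)
p=proj(S,(478,0,11)).astype(int)
o[:420,:560]=w
c=cv2.resize(s[p[1]-30:p[1]+30,p[0]-40:p[0]+40],None,fx=3,fy=3);o[:180,560:]=c
p=proj(T,(478,0,11)).astype(int)
c=cv2.resize(t[p[1]-30:p[1]+30,p[0]-40:p[0]+40],None,fx=3,fy=3);o[200:380,560:]=c
cv2.imwrite('pics/c4.png',o)
```

```text
[427.449   7.425 192.751] [-3.141 -0.001 -0.135]
w [281.291 144.381]
t [298.296 223.261]
s [278.612 216.458]
```

View pics/c4.png

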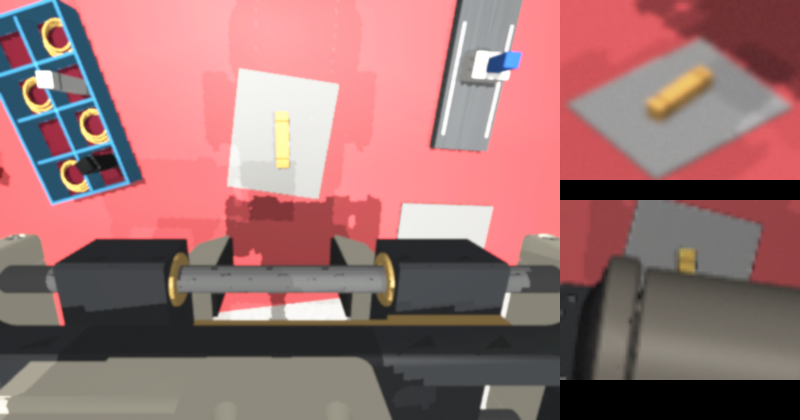

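The bar lies flat near the middle of the correct pad, with its centre at about (282,139) in the wrist view. Steel and black have not moved. Now I'll measure the bar's pose, and the gauge geometry from the first top and scene images plus this one.

```bash
cat >> h.py <<'E'
def brass(im,x,y,w,h):
    b,g,r=[im[y:y+h,x:x+w,i].astype(int) for i in range(3)]
    m=((b<g*0.75)&(g>r*0.6)&(r>90)).astype(np.uint8)
    n,l,st,ce=cv2.connectedComponentsWithStats(m);i=1+np.argmax(st[1:,4])
    ys,xs=np.nonzero(l==i);pts=np.stack([xs+x,ys+y],1).astype(np.float32)
    return cv2.minAreaRect(pts),len(pts)
E
python3 - <<'E'
from h import *
np.set_printoptions(precision=3,suppress=True)
z=np.load('w2.npz');W=(z['K'],z['x'],z['R']);S=cam('scene');T=cam('top')
rw,n=brass(cv2.imread('pics/w2.png'),262,100,40,80);print(rw,n)
rs,n=brass(cv2.imread('pics/s3.png'),245,195,65,45);print(rs,n)
print('tri centre',tri([(W,rw[0]),(S,rs[0])]))
q=cv2.boxPoints(rw);print(np.array([onz(W,p,18) for p in q]),onz(W,rw[0],18))
e=sorted([(np.linalg.norm(q[i]-q[(i+1)%4]),i) for i in range(4)])
sh=[(q[i]+q[(i+1)%4])/2 for _,i in e[:2]];a,b=[onz(W,p,18) for p in sh];d=a-b;print('ends',a,b,np.linalg.norm(d),'yaw',np.arctan2(d[1],d[0]))
# gauge bits
for p in[(434,149),(486,152)]:print('bed near corners W',onz(W,p,14))
t0=lambda u,v:(360+u/5,130+v/5)
for p in[(25,512),(142,530)]:print('bed near T',onz(T,t0(*p),14))
for p in[(103,38),(205,120)]:print('bed far T',onz(T,t0(*p),14))
print('post top T',onz(T,t0(126,355),62),'W',onz(W,(505,61),62))
print('dial hub',onz(T,t0(175,64),53),'plunger',onz(T,t0(151,155),23))
E
python3 - <<'E'
import cv2
cv2.imwrite('pics/c5.png',cv2.resize(cv2.imread('pics/w2.png')[0:160,420:540],None,fx=3.75,fy=3.75,interpolation=cv2.INTER_CUBIC))
E
```

```text
((282.0, 139.5), (55.0, 12.0), 90.0) 704
((277.3243408203125, 216.55404663085938), (7.55609655380249, 23.830766677856445), 54.46232223510742) 174
tri centre (array([482.848,  -0.956,  13.412]), [0.7, 0.7])
[[512.672   0.947  18.   ]
 [510.936 -11.732  18.   ]
 [452.82   -4.119  18.   ]
 [454.637   9.161  18.   ]] [483.437  -1.527  18.   ]
ends [511.804  -5.392  18.   ] [453.728   2.521  18.   ] 58.61217066096105 yaw -0.1354280743580723
bed near corners W [ 450.116 -167.706   14.   ]
bed near corners W [ 438.929 -225.147   14.   ]
bed near T [ 450.681 -168.745   14.   ]
bed near T [ 440.163 -227.734   14.   ]
bed far T [ 693.148 -217.199   14.   ]
bed far T [ 649.317 -267.832   14.   ]
post top T [ 526.099 -212.136   62.   ] W [ 525.672 -207.117   62.   ]
dial hub [ 671.232 -243.851   53.   ] plunger [ 630.544 -237.382   23.   ]
```

Request:
servo_tool:
  deltas:
    - [[0.0279, 0.0005, 0.02], [0, 0, 0]]
    - [[0.0279, 0.0005, 0.02], [0, 0, 0]]
    - [[0, 0, 0.04], [0, 0, 0]]
    - [[0, 0, 0.04], [0, 0, 0]]
    - [[0, 0, 0.04], [0, 0, 0]]
    - [[0, 0, 0.018], [0, 0, 0]]
    - [[0, 0, 0.007], [0, 0, 0]]
    - [[0, 0, 0], [0, 0, 0]]
    - [[0, 0, 0], [0, 0, 0]]

```text
time: 15.02
tool_pos: [484.7, -1.5, 7.5]
tcp_rot: [-3.142, -0.002, -0.135]
contact_force: [-0.0, -0.6, -0.9]
grip_width: 55.6
finger_force: 0.0
```

Request:
servo_tool:
  deltas:
    - [[0, 0, 0], [0, 0, 0]]
    - [[0, 0, 0], [0, 0, 0]]
    - [[0, 0, 0], [0, 0, 0]]
    - [[0, 0, 0], [0, 0, 0]]
    - [[0, 0, 0], [0, 0, 0]]
    - [[0, 0, 0], [0, 0, 0]]
  fingers: 0

```text
time: 15.78
tool_pos: [483.9, -1.4, 6.9]
tcp_rot: [-3.141, -0.0, -0.135]
contact_force: [-0.0, 0.4, 0.9]
grip_width: 13.8
finger_force: 30.0
```

Request:
servo_tool:
  deltas:
    - [[0, 0, -0.024], [0, 0, 0]]
    - [[0, 0, -0.05], [0, 0, 0]]
    - [[0, 0, -0.05], [0, 0, 0]]
    - [[0, 0, -0.05], [0, 0, 0]]
    - [[0.012, 0.0497, 0], [0, 0, 0]]
    - [[0.012, 0.0497, 0], [0, 0, 0]]
    - [[0.012, 0.0497, 0], [0, 0, 0]]
    - [[0.012, 0.0497, 0], [0, 0, 0]]
    - [[0, 0, 0], [0, 0, 3.7]]
    - [[0, 0, 0], [0, 0, 0]]
    - [[0, 0, 0], [0, 0, 0]]

```text
time: 17.15
tool_pos: [504.4, -204.2, 180.7]
tcp_rot: [-3.141, 0.0, -0.198]
contact_force: [-0.5, -0.1, -1.3]
grip_width: 13.8
finger_force: 30.0
```

Run:
```python
from h import *
np.set_printoptions(precision=3,suppress=True)
o=bot.get_obs();W=cam('wrist');w=bot.capture('wrist')[:,:,::-1]
np.savez('w3.npz',K=W[0],x=W[1],R=W[2])
cv2.imwrite('pics/w3.png',w)
print(o['tool_pos'],o['tcp_rot'],o['grip_width'])
cv2.imwrite('pics/c6.png',cv2.resize(w[0:250,180:400],None,fx=2.4,fy=2.4,interpolation=cv2.INTER_CUBIC))
```

```text
[ 504.378 -204.238  180.663] [-3.141  0.    -0.198] 13.791984407013034
```

View pics/c6.png

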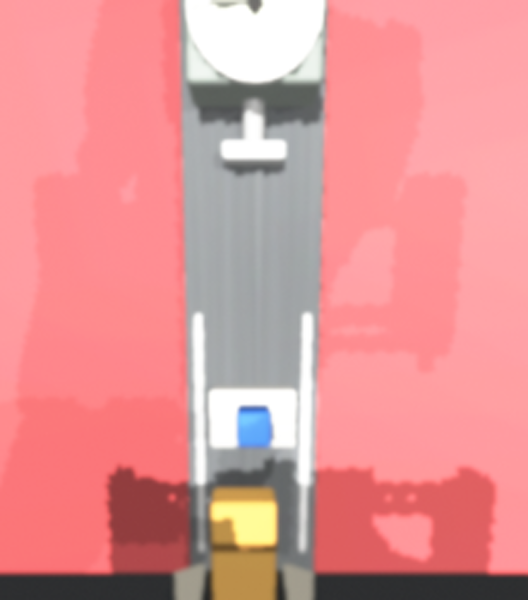

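In the wrist view (crop ÷2.4, +180), the plunger head is at crop (254,148). The jaw's front top edge is at (253,390), the post top at (254,425), and the rails at x = 198 and 307. The bar end sticks out below.

Run:
```python
from h import *
np.set_printoptions(precision=1,suppress=True)
z=np.load('w3.npz');W=(z['K'],z['x'],z['R']);T=cam('top');S=cam('scene')
c=lambda x,y:(180+x/2.4-.3,y/2.4-.3)
for n,p,h in(('plL',(221,148),31),('plR',(287,148),31),('jawfaceL',(209,390),36),('jawfaceR',(298,390),36),('jawbackL',(209,446),36),('post',(254,440),62),('postfar',(254,407),62),('railLfar',(198,313),20),('railRfar',(307,313),20),('bedL',(183,100),14),('bedR',(326,100),14),('bedL2',(190,330),14),('bedR2',(318,330),14),('dial',(254,3),53)):print(n,onz(W,c(*p),h))
t0=lambda u,v:(360+u/5-.4,130+v/5-.4)
s0=lambda u,v:(120+(u-255)/4.7-.4,170+v/4.7-.4)
print('post tri W T',tri([(W,c(254,423)),(T,t0(128,353)),(S,s0(598,35))]))
print('plunger tri',tri([(W,c(254,145)),(T,t0(150,153)),(S,s0(428,172))]))
b=(180+244/2.4,520/2.4);print('bar',onz(W,b,188))
```

```text
plL [ 633.1 -221.5   31. ]
plR [ 628. -247.   31.]
jawfaceL [ 541.7 -197.2   36. ]
jawfaceR [ 534.3 -234.    36. ]
jawbackL [ 518.2 -192.2   36. ]
post [ 521.7 -212.3   62. ]
postfar [ 534.5 -214.8   62. ]
railLfar [ 573.4 -198.4   20. ]
railRfar [ 564.1 -244.6   20. ]
bedL [ 657.2 -210.1   14. ]
bedR [ 645.6 -267.5   14. ]
bedL2 [ 567. -193.   14.]
bedR2 [ 555.8 -248.5   14. ]
dial [ 671.9 -242.1   53. ]
post tri W T (array([ 527.3, -212. ,   63.3]), [2.1, 0.7, 2.5])
plunger tri (array([ 629.8, -232.6,   34.4]), [2.0, 1.2, 3.1])
bar [ 527.5 -209.7  188. ]
```

Request:
servo_tool:
  deltas:
    - [[0.0434, 0.0023, 0], [0, 0, 0]]
    - [[0.0434, 0.0023, 0], [0, 0, 0]]
    - [[0, 0, 0.04], [0, 0, 0]]
    - [[0, 0, 0.04], [0, 0, 0]]
    - [[0, 0, 0.04], [0, 0, 0]]
    - [[0, 0, 0.02], [0, 0, 0]]
    - [[0, 0, 0.01], [0, 0, 0]]
    - [[0, 0, 0.006], [0, 0, 0]]
    - [[0, 0, 0], [0, 0, 0]]
    - [[0, 0, 0], [0, 0, 0]]

```text
time: 18.45
tool_pos: [589.3, -226.8, 25.8]
tcp_rot: [3.141, -0.002, -0.2]
contact_force: [0.5, -0.2, -0.4]
grip_width: 13.6
finger_force: 30.0
```

Request:
servo_tool:
  deltas:
    - [[-0.001, -0.0008, 0.004], [0, 0, 0]]
    - [[0, 0, 0.003], [0, 0, 0]]
    - [[0, 0, 0.0015], [0, 0, 0]]
    - [[0, 0, 0], [0, 0, 0]]
    - [[0, 0, 0], [0, 0, 0]]

```text
time: 19.08
tool_pos: [587.8, -225.5, 16.9]
tcp_rot: [-3.141, -0.0, -0.2]
contact_force: [-2.8, 0.8, 5.5]
grip_width: 13.6
finger_force: 30.0
```

Request:
servo_tool:
  deltas:
    - [[0, 0, 0], [0, 0, 0]]
    - [[0, 0, 0], [0, 0, 0]]
    - [[0, 0, 0], [0, 0, 0]]
  fingers: 0.32

```text
time: 19.45
tool_pos: [587.9, -225.6, 16.1]
tcp_rot: [-3.141, -0.0, -0.2]
contact_force: [0.6, -0.3, 0.3]
grip_width: 29.0
finger_force: 0.0
```

Request:
servo_tool:
  deltas:
    - [[0, 0, -0.01], [0, 0, 0]]
    - [[0, 0, -0.03], [0, 0, 0]]
    - [[0, 0, -0.05], [0, 0, 0]]
    - [[0, 0, -0.05], [0, 0, 0]]
    - [[-0.05, 0, -0.01], [0, 0, 0]]
    - [[-0.055, 0, 0], [0, 0, 0]]
    - [[-0.055, 0, 0], [0, 0, 0]]
    - [[0, 0, 0], [0, 0, 0]]
  fingers: 0.32

```text
time: 20.45
tool_pos: [427.5, -192.3, 166.7]
tcp_rot: [-3.141, 0.002, -0.201]
contact_force: [0.6, -0.0, 1.3]
grip_width: 29.6
finger_force: 0.0
```

Run:
```python
from h import *
np.set_printoptions(precision=3,suppress=True)
o=bot.get_obs();W=cam('wrist');w=bot.capture('wrist')[:,:,::-1]
np.savez('w4.npz',K=W[0],x=W[1],R=W[2])
cv2.imwrite('pics/w4.png',w)
print(o['tool_pos'],o['tcp_rot'],o['grip_width'])
p=proj(W,(587,-225,28));print(p)
r,n=brass(w,int(p[0])-25,int(p[1])-45,50,90);print(r,n,onz(W,r[0],28))
q=cv2.boxPoints(r);print(np.array([onz(W,k,28) for k in q]))
```

```text
bash:  1103 Segmentation fault         python3 - <<'E'
from h import *
np.set_printoptions(precision=3,suppress=True)
o=bot.get_obs();W=cam('wrist');w=bot.capture('wrist')[:,:,::-1]
np.savez('w4.npz',K=W[0],x=W[1],R=W[2])
cv2.imwrite('pics/w4.png',w)
print(o['tool_pos'],o['tcp_rot'],o['grip_width'])
p=proj(W,(587,-225,28));print(p)
r,n=brass(w,int(p[0])-25,int(p[1])-45,50,90);print(r,n,onz(W,r[0],28))
q=cv2.boxPoints(r);print(np.array([onz(W,k,28) for k in q]))
E
```

```bash
ls -la pics/w4.png w4.npz
python3 - <<'E'
from h import *
np.set_printoptions(precision=3,suppress=True)
W=cam('wrist');w=bot.capture('wrist')[:,:,::-1].copy()
np.savez('w4.npz',K=W[0],x=W[1],R=W[2]);cv2.imwrite('pics/w4.png',w)
p=proj(W,(587,-225,28));print(p,bot.get_obs()['time'],flush=True)
x0,y0=max(int(p[0])-25,0),max(int(p[1])-45,0)
r,n=brass(w,x0,y0,50,90);print(r,n,onz(W,r[0],28))
print(np.array([onz(W,k,28) for k in cv2.boxPoints(r)]))
cv2.imwrite('pics/c7.png',cv2.resize(w[0:200,200:360],None,fx=3,fy=3,interpolation=cv2.INTER_CUBIC))
E
```

```text
-rw-r--r-- 1 agent agent 208473 Nov 30 00:12 pics/w4.png
-rw-r--r-- 1 agent agent    892 Nov 30 00:12 w4.npz
[279.863  22.01 ] 20.55
((281.0, 30.5), (61.0, 16.0), 90.0) 1005 [ 580.194 -224.636   28.   ]
[[ 604.924 -222.572   28.   ]
 [ 602.123 -236.257   28.   ]
 [ 554.276 -226.801   28.   ]
 [ 557.211 -212.457   28.   ]]
```

View pics/c7.png

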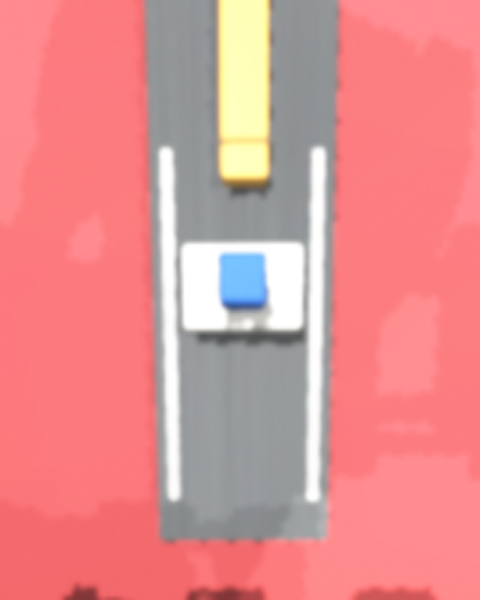

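The bar lies aligned and centred on the bed between jaw and plunger, with its near end at crop (244,140), the post at (243,280) and the jaw front at y ≈ 242. All 10 views are used, so from here I'll rely on numbers. Next I'll shut the fingers and come down behind the post.

Request:
servo_tool:
  deltas:
    - [[0.036, 0.0007, 0], [0, 0, 0]]
    - [[0.036, 0.0007, 0], [0, 0, 0]]
    - [[0, 0, 0], [0, 0, 0]]
    - [[0, 0, 0.035], [0, 0, 0]]
    - [[0, 0, 0.035], [0, 0, 0]]
    - [[0, 0, 0.035], [0, 0, 0]]
    - [[0, 0, 0.017], [0, 0, 0]]
    - [[0, 0, 0], [0, 0, 0]]
    - [[0, 0, 0], [0, 0, 0]]
  fingers: 0

```text
time: 21.68
tool_pos: [502.0, -209.8, 45.2]
tcp_rot: [3.141, -0.002, -0.2]
contact_force: [-0.3, 0.2, 0.7]
grip_width: 0.4
finger_force: 0.0
```

```bash
cat > needle.py <<'E'
from h import *
T,S=cam('top'),cam('scene')
def unwarp(c,im,ctr,z,R=26,px=4,yaw=-.198):
    # rectify horizontal patch round ctr: rows -> gauge +x up, cols -> gauge -y right
    a=np.array([np.cos(yaw),np.sin(yaw)]);n=np.array([-a[1],a[0]])
    src=np.float32([proj(c,(*(ctr+R*(i*a+j*n)),z)) for i,j in((1,1),(1,-1),(-1,-1),(-1,1))])
    N=2*R*px;H=cv2.getPerspectiveTransform(src,np.float32([[0,0],[N,0],[N,N],[0,N]]))
    return cv2.warpPerspective(im,H,(N,N),flags=cv2.INTER_CUBIC)
def read(c,im,z=54,ctr=(671.5,-243)):
    p=unwarp(c,im,np.array(ctr,float),z);g=p.min(2).astype(float)
    # refine hub: darkest blob near the centre
    N=p.shape[0];b=cv2.GaussianBlur(g,(0,0),5);k=N//4;sub=b[k:-k,k:-k]
    i=np.unravel_index(np.argmin(sub),sub.shape);hub=(i[1]+k,i[0]+k)
    out=[]
    for d in np.arange(-100,191,2):   # angle clockwise from +y (left), deg
        t=np.radians(d);r=np.arange(20,48)
        x=hub[0]-r*np.cos(t);y=hub[1]-r*np.sin(t)
        ok=(x>0)&(x<N-1)&(y>0)&(y<N-1)
        v=cv2.remap(g.astype(np.float32),x[ok][None].astype(np.float32),y[ok][None].astype(np.float32),cv2.INTER_LINEAR)
        out.append((v.mean(),d))
    out.sort();return hub,out[:5],p
E
python3 - <<'E'
from needle import *
print(bot.get_obs()['tool_pos'])
for n in('top','scene'):
    f=cv2.imread(f'pics/{n}0.png');h,o,p=read(T if n=='top' else S,f);print(n,'start',h,[(int(a),int(d)) for a,d in o])
    im=bot.capture(n)[:,:,::-1].copy();cv2.imwrite(f'pics/{n}5.png',im);h,o,p=read(T if n=='top' else S,im);print(n,'now',h,[(int(a),int(d)) for a,d in o])
E
```

```text
[ 502.01310555 -209.82163644   45.15133269]
top start (np.int64(100), np.int64(101)) [(120, 8), (120, 6), (122, 10), (122, 4), (125, 12)]
top now (np.int64(100), np.int64(101)) [(128, 8), (128, 6), (130, 4), (130, 10), (133, 2)]
scene start (np.int64(138), np.int64(52)) [(141, 160), (141, 162), (141, 158), (141, 166), (141, 168)]
scene now (np.int64(137), np.int64(52)) [(150, 162), (150, 168), (150, 160), (150, 166), (150, 164)]
```

Request:
servo_tool:
  deltas:
    - [[0.003, 0, 0], [0, 0, 0]]
    - [[0.003, 0, 0], [0, 0, 0]]
    - [[0.003, 0, 0], [0, 0, 0]]
    - [[0.003, 0, 0], [0, 0, 0]]
    - [[0.003, 0, 0], [0, 0, 0]]
    - [[0.003, 0, 0], [0, 0, 0]]
    - [[0.003, 0, 0], [0, 0, 0]]
    - [[0.003, 0, 0], [0, 0, 0]]
    - [[0.003, 0, 0], [0, 0, 0]]
    - [[0.003, 0, 0], [0, 0, 0]]
    - [[0.003, 0, 0], [0, 0, 0]]
    - [[0, 0, 0], [0, 0, 0]]

```text
time: 23.28
tool_pos: [532.7, -215.7, 44.3]
tcp_rot: [-3.141, 0.003, -0.2]
contact_force: [-4.7, 0.8, 3.3]
grip_width: 0.3
finger_force: 2.6
```

```bash
cat > st.py <<'E'
from needle import *
a=np.array([.9803,-.1974])
o=bot.get_obs();p=o['tool_pos'];print('s',round(float((p[:2]-[561.4,-220.8])@a),1),'lat',round(float((p[:2]-[561.4,-220.8])@[.1974,.9803]),1),'F_along',round(float(o['contact_force'][:2]@a),1),'t',o['time'])
im=bot.capture('top')[:,:,::-1].copy();cv2.imwrite('pics/tl.png',im);h,q,_=read(T,im);print('needle',h,[(int(v),int(d)) for v,d in q])
# blue post top and brass bar in top view
b,g,r=[im[120:240,355:415,i].astype(int) for i in range(3)]
m=(b>r*1.6)&(b>g*1.3)&(b>70)
if m.any():
    y,x=np.nonzero(m);X=onz(T,(x.mean()+355,y.mean()+120),62);print('post s',round(float((X[:2]-[561.4,-220.8])@a),1),m.sum())
E
python3 st.py
```

```text
s -29.2 lat -0.7 F_along -4.8 t 23.275
needle (np.int64(100), np.int64(102)) [(113, 8), (114, 10), (115, 6), (116, 12), (117, 4)]
```

Request:
servo_tool:
  deltas:
    - [[0.002, 0, 0], [0, 0, 0]]
    - [[0.002, 0, 0], [0, 0, 0]]
    - [[0.002, 0, 0], [0, 0, 0]]
    - [[0.002, 0, 0], [0, 0, 0]]
    - [[0, 0, 0], [0, 0, 0]]
    - [[0, 0, 0], [0, 0, 0]]

```text
time: 24.08
tool_pos: [539.9, -217.1, 44.3]
tcp_rot: [-3.141, 0.004, -0.2]
contact_force: [-7.2, 0.9, 5.6]
grip_width: 0.5
finger_force: 3.6
```

```bash
python3 st.py
```

```text
s -21.8 lat -0.7 F_along -7.2 t 24.075
needle (np.int64(100), np.int64(102)) [(102, 34), (102, 32), (104, 36), (104, 30), (107, 38)]
```

The needle has turned about 25° (1.45 mm). Pushing roughly 2 mm more.

Request:
servo_tool:
  deltas:
    - [[0.0007, 0, 0], [0, 0, 0]]
    - [[0.0007, 0, 0], [0, 0, 0]]
    - [[0, 0, 0], [0, 0, 0]]
    - [[0, 0, 0], [0, 0, 0]]

```text
time: 24.62
tool_pos: [540.7, -217.3, 44.3]
tcp_rot: [-3.141, 0.005, -0.2]
contact_force: [-8.7, 1.4, 7.9]
grip_width: 0.2
finger_force: 4.7
```

```bash
python3 st.py
```

```text
s -21.0 lat -0.6 F_along -8.8 t 24.625
needle (np.int64(100), np.int64(101)) [(100, 44), (100, 46), (102, 42), (103, 48), (107, 40)]
```

Request:
servo_tool:
  deltas:
    - [[0.0009, 0, 0], [0, 0, 0]]
    - [[0.0009, 0, 0], [0, 0, 0]]
    - [[0, 0, 0], [0, 0, 0]]
    - [[0, 0, 0], [0, 0, 0]]

```text
time: 25.18
tool_pos: [542.0, -217.6, 44.3]
tcp_rot: [-3.141, 0.006, -0.2]
contact_force: [-11.9, 0.1, 8.3]
grip_width: 0.1
finger_force: 5.5
```

```bash
python3 st.py
```

```text
s -19.6 lat -0.6 F_along -11.7 t 25.175
needle (np.int64(100), np.int64(101)) [(96, 64), (97, 66), (99, 62), (99, 68), (103, 70)]
```

The needle reads about 3.3 mm. Retreating now, then I'll verify.

Request:
servo_tool:
  deltas:
    - [[-0.005, 0, 0], [0, 0, 0]]
    - [[-0.02, 0, 0], [0, 0, 0]]
    - [[-0.03, 0, 0], [0, 0, 0]]
    - [[-0.03, 0, -0.03], [0, 0, 0]]
    - [[-0.03, 0, -0.05], [0, 0, 0]]
    - [[-0.01, 0, -0.05], [0, 0, 0]]
    - [[0, 0, 0], [0, 0, 0]]
    - [[0, 0, 0], [0, 0, 0]]

```text
time: 26.22
tool_pos: [422.2, -193.4, 174.0]
tcp_rot: [-3.142, -0.001, -0.2]
contact_force: [-1.2, 0.1, 0.2]
grip_width: 0.6
finger_force: 0.0
```

```bash
python3 st.py
python3 - <<'E'
from h import *
np.set_printoptions(precision=1,suppress=True)
W=cam('wrist');w=bot.capture('wrist')[:,:,::-1].copy();cv2.imwrite('pics/w6.png',w)
a=np.array([.9803,-.1974]);n=np.array([.1974,.9803]);O=np.array([561.4,-220.8])
# post, bar in wrist view: expected pixel ranges and masks
p=proj(W,(600,-228,28));print('bar expected',p)
for nm,im,c in(('wrist',w,W),('top',cv2.imread('pics/tl.png'),cam('top')),('scene',bot.capture('scene')[:,:,::-1].copy(),cam('scene'))):
    p=proj(c,(600,-228,28)).astype(int);x0,y0=max(p[0]-40,0),max(p[1]-40,0)
    r,k=brass(im,x0,y0,80,80);X=onz(c,r[0],28)[:2]-O
    print(nm,r,k,'s,lat',X@a,X@n)
    q=cv2.boxPoints(r);print([(round(float((onz(c,t,28)[:2]-O)@a),1),round(float((onz(c,t,28)[:2]-O)@n),1)) for t in q])
E
```

```text
s -141.8 lat -0.6 F_along -1.2 t 26.225
needle (np.int64(100), np.int64(100)) [(105, 64), (106, 66), (107, 62), (110, 68), (112, 60)]
post s -0.3 31
bar expected [279.3  -3.7]
wrist ((280.0, 13.0), (26.0, 16.0), 90.0) 444 s,lat 26.219568130158002 -0.03555460175130509
[(36.4, 7.0), (36.4, -7.2), (15.8, -7.3), (15.8, 7.3)]
top ((387.70269775390625, 171.2837677001953), (6.082762718200684, 22.35826301574707), 9.462322235107422) 139 s,lat 43.08204373560027 0.41483598195175286
[(14.5, 8.1), (71.6, 8.0), (71.7, -7.3), (14.6, -7.2)]
scene ((167.8000030517578, 203.6000213623047), (8.049844741821289, 23.255107879638672), 63.43495178222656) 183 s,lat 39.09881490205378 6.372914504818964
[(62.6, -7.8), (5.2, -8.2), (15.5, 20.7), (71.6, 20.4)]
```

```bash
python3 -c "
from plant import bot
print(bot.close_job())"
```

```text
the job is handed in; nothing more can be done
None
```

I laid the brass bar flat on the left-hand pad and released it, then clamped it in the gauge with the needle in the green band (about 3.3 mm of plunger travel). I handed the job in with the arm clear at about 26 s; the hand-in returned no verdict.

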